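# Dock the tube rack in the reader and start the reading

## Robot

A 6-joint arm with a two-finger parallel gripper is mounted at the origin on a cart in front of the work surface, level with it; the furniture and walls round the work are solid. World frame = base frame: x ahead of the robot, y to its left, z up, the work surface at z = 0. Lengths are in m, angles in rad, forces in N, time in s.
With the tool pointing down it reaches from about 0.35 to 0.775 m from the base axis. Payload 5.5 kg.
Tool frame: the origin (TCP) lies at the very end of the fingers, on their centre line; the grasp point (between the pads) lies 19 mm behind it; z points along the fingers, y is the line along which they close (so a half turn about z gives the same grasp; the last joint's range is limited). The gripper opens to 85 mm and grips with 20 to 120 N. Pads are 22 mm wide; open, the fingers measure 114 mm over their backs; the gripper's body (76 mm by 85 mm) begins 54 mm behind the grasp point. The pads swing forward as they close: fully open they stand 13 mm farther back than shut.
Start: joints at [1.057, 0.313, 0.046, 1.304, 0, 1.431], TCP at [0.21, 0.535, 0.231] pointing down, gripper open.
Joint ranges: [-2.76, 2.76], [-0.86, 1.69], [-1.03, 1.26], [-2.2, 2.34], [-1.47, 1.5], [-3.14, 3.14]. Speed limits (rad/s): [2.57, 2.57, 3.14, 3.14, 3.14, 3.14].

## Interface

Orientations are given as a unit quaternion [x, y, z, w].
In Python, from station import robot gives the robot as it stands. The module is installed in compiled form; this text tells all that it offers.
- The arm moves only by the tool drive_tool, never from a script. Its argument "motion" is a list of rows, each a list of 4 numbers: the shift along the tool's x, y, z in cm, then the turn about the tool's z in degrees. A call has 1 to 12 rows; each row shifts and turns the commanded pose from where the row before left it, along the tool's axes as they then stand; what a row does not reach is not made up. A row lasts 1/10 s, in which the tool goes at most 50 mm and 8.59 degrees, less where a joint would pass 70% of its speed; a pose out of reach is approached as far as the arm can. A call with a gripper value outside its range is refused whole. "fingers" is the finger opening in cm, from 0 to 8.54, set as the call begins (left out, the last holds). The fingers move at their own pace and stop on an object; the grip force is fixed at half the most. Time passes only in rows, so rows that do not move let the fingers close. It gives the time, the measured TCP pose, the force, the opening and the grip force at its end, in the units of the state.
- robot.get_state(): the state, without advancing time (a new reading comes with each control period).
- robot.get_image(name): name is "side" or "top" or "wrist"; returns a dict with "frame" (400x640x3 uint8, red, green, blue), "z_map" (400x640 float32, m along the optical axis (not along the pixel's ray), 0 where there is no reading), "fovy" (degrees; the focal length in pixels is half the picture's height over the tangent of half this angle, whatever the lens; pixels are square), "cx", "cy" (the principal point, pixels), "distortion" ([k1, k2, p1, p2, k3] as OpenCV has them; the pictures are not rectified), "R" (3x3) and "t" (3): a world point X has camera coordinates R X + t. Camera axes: x right, y down, z forward; pixel columns grow to the right and rows downward; lengths in m; the calibration is good to about 2 mm. A picture is of the moment at which its call begins.
- robot.sign_off(): hands the job in; it is judged then, once.
The state is a dict: "time": time; "joints": joint angles; "qvel": joint speeds; "joint_efforts": joint torques, N m; "ee_pos": TCP position; "orientation": TCP orientation; "force": force on the tool from outside, world axes, zero at the start; "wrist_torque": the same for the moment, N m; "gripper_width": finger opening in m; "grasp_force": force on a finger pad.
Only numpy, scipy, OpenCV 4.12 (cv2) and the standard library are available. Lean on these libraries where they do the work, as an engineer would, in place of code of your own. Each camera call takes 0.05 s, during which the arm holds its last target. There are 200 camera calls.

## Task

The rack of test tubes stands askew in front of the white tube reader. Without lifting or tipping it, slide the rack along the worktop until its long side is flush against the reader's guide strips and its left end is hard up against the two rubber bumpers of the end stop, so that it holds down the roller lever of the presence switch; then press the green start button fully down and let it come up again. Leave the red stop button and everything else on the bench alone.

Things in the scene. Friction and masses are not known exactly. Their poses are not given: they have to be found in the camera images.
- rack: Wooden tube rack, loose, 0.45 kg, 60 mm wide (x), 252 long (y): base board z 0-6, top board z 62-68, end boards 6 thick, 75 high, else open; glass tubes stand along it up to z = 116. Origin: centre of underside. On its -x side, toward the robot, a white label strip z 2-30 mm, y -114 to 114, outer face at x = -34. Pushed above 40 mm on its long side it tips; push on the strip or an end board.
- reader: White tube-rack reader, fixed, housing 90 mm high, dark window in front. Origin: on the worktop, on its guide face, +x into the housing (away from the rack), +y along it to the end stop (left seen from the robot). Guide face: plane x = 0, grey strips along the front at z 2-13 and 60-71 mm, y -94 to 150. Housing: x 4 to 90, y -100 to 156 mm. The home rack juts out 12 mm past its right end.
- end_stop (a point): Point midway between the end stop's two rubber bumpers, in the plane of their faces: reader frame (-30, 140, 20) mm. Bumpers: 13 mm diameter, at x = -10 and -51. They stand on an upright aluminium bracket, 5 mm thick and 70 mm high, at y = 156 to 161, x -72 to 42 mm, whose foot reaches to y = 199 mm.
- dock (a point): Where the rack's origin is when the rack is home: reader frame (-30, 14, 0) mm, axes parallel to the reader's. Rack square to it, long side touching the guide strips, left end touching both bumpers.
- switch_lever (a joint): Hinged lever of the black presence switch on the end-stop bracket, rad: 0 at rest, about 0.31 when the rack's end touches the bumpers, limit 0.37; the switch closes at 0.22 (rack about 3 mm off the bumpers). Light spring, under 0.3 N at the roller, too weak to push the rack back.
- lever_roller (a point): Axis of the white roller (8 mm diameter, 7 mm high) at the lever's free end, 50 mm above the worktop. At rest the roller stands 11 mm further out than the bumper faces toward the rack.
- start_button (a joint): Travel of the green start button, m, downward: 0 up, 0.006 fully down. Spring: about 1.2 N to move it, 4 N fully down; comes back up by itself.
- start_button_top (a point): Centre of the top face of the green button (28 mm diameter, on top of the housing, in a dark ring of 44 mm diameter; the face stands 10 mm above the ring and 22 mm above the housing's top, 112 mm above the worktop when up). Moves with the button.
- stop_button (a joint): Travel of the red stop button, m: same kind of button; not to be pressed.
- stop_button_top (a point): Centre of the top face of the red button, 75 mm along the housing from the green one, nearer the end stop.
- red_jar_1: Bystander: sample jar with red lid, 42 mm diameter, 56 mm high. Origin: centre of underside.
- red_jar_2: Bystander: sample jar with red lid, 43 mm diameter, 66 mm high. Origin: centre of underside.
- marker: Bystander: black felt marker lying, 122 mm long (its y), 12 mm thick. Origin: centre of underside.
- scoop: Bystander: blue measuring scoop, 94 mm long, 22 mm high. Origin: centre of underside.
- tape_roll: Bystander: roll of tape lying flat, 52 mm diameter, 18 mm high. Origin: centre of underside.
- wash_bottle: Bystander: white wash bottle with a bent spout, 58 mm diameter, 152 mm high. Origin: centre of underside.
- beaker: Bystander: small glass beaker, 50 mm diameter, 51 mm high. Origin: centre of underside.
- flask: Bystander: conical glass flask, 66 mm diameter, 112 mm high, behind the reader. Origin: centre of underside.

How it is judged:
By the outcome, as a careful person would: the job done as asked, in the order asked, and still so for the second after the job is handed in, with the robot touching nothing.
It also fails if it takes over 72 s, if anything falls off the work surface, if the arm or the gripper's body presses on something with over 40 N, if the wrist force passes 120 N, or if a joint passes its speed limit or range.

## Working session

There is one attempt and no reset: what is moved stays moved. The work goes in short steps, Python scripts to look and compute and a tool call to move; the robot and the scene stay as the last step left them, time stands still between calls to the robot, and variables do not carry over. Pictures are saved under pics/ and viewed, at most 10 in all, crops included, and the job is handed in when it is done.

Besides the shell and the picture viewer there is one more tool, called after "Call:" by a JSON object that holds its "op" and its "data", one argument or row to a line. drive_tool: Moves the arm, as the interface text tells. Its arguments: {"type":"object","properties":{"motion":{"type":"array"},"fingers":{"type":"number"}},"required":["motion"]}

```bash
mkdir -p pics
cat > h.py <<'E'
import numpy as np, cv2, pickle
from station import robot
def snap(n,f):
    d=robot.get_image(n); pickle.dump(d,open(f'pics/{f}.pkl','wb')); cv2.imwrite(f'pics/{f}.png',cv2.cvtColor(d['frame'],cv2.COLOR_RGB2BGR)); return d
def load(f): return pickle.load(open(f'pics/{f}.pkl','rb'))
def K(d):
    fl=200/np.tan(np.radians(d['fovy'])/2); return np.array([[fl,0,d['cx']],[0,fl,d['cy']],[0,0,1]])
def ray(d,p):
    u=cv2.undistortPoints(np.array(p,float).reshape(-1,1,2),K(d),np.array(d['distortion'],float),None,None,None).reshape(-1,2)
    return np.c_[u,np.ones(len(u))]
def onz(d,p,z):
    R,t=np.array(d['R']),np.array(d['t']);r=ray(d,p)@R;c=-R.T@t
    return c+r*((z-c[2])/r[:,2])[:,None]
def dep(d,p):
    R,t=np.array(d['R']),np.array(d['t']);r=ray(d,p);p=np.array(p).reshape(-1,2).astype(int)
    return (r*d['z_map'][p[:,1],p[:,0]][:,None]-t)@R
def cloud(d):
    g=np.stack(np.meshgrid(np.arange(640),np.arange(400)),-1).reshape(-1,2)
    return dep(d,g).reshape(400,640,3)
E
python3 - <<'E'
from h import *
s=robot.get_state();print({k:np.round(v,3) for k,v in s.items()})
snap('top','top0');snap('side','side0')
for n in('top0','side0'):
    d=load(n);print(d['fovy'],-np.array(d['R']).T@d['t'],d['distortion'])
E
```

```text
{'time': np.float64(0.0), 'joints': array([1.057, 0.314, 0.045, 1.304, 0.   , 1.431]), 'qvel': array([ 0.002,  0.   , -0.   , -0.001, -0.003, -0.   ]), 'joint_efforts': array([ 1.0000e-03, -4.8062e+01,  2.9854e+01,  2.0000e-02, -0.0000e+00,
        0.0000e+00]), 'ee_pos': array([0.21 , 0.535, 0.23 ]), 'orientation': array([ 0.186,  0.983, -0.001, -0.   ]), 'force': array([-0.051,  0.085,  0.37 ]), 'wrist_torque': array([ 0.021, -0.04 ,  0.072]), 'grasp_force': np.float64(0.0), 'gripper_width': np.float64(0.085)}
47.24271126681349 [0.42216172 0.03142526 1.36799062] [-0.09053042  0.          0.          0.          0.        ]
47.39383778808297 [ 0.46077593 -1.3435326   0.79136593] [-0.13478024  0.          0.          0.          0.        ]
```

View pics/top0.png

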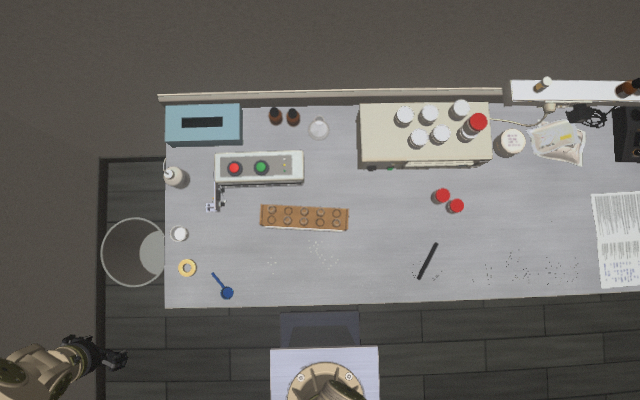

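View pics/side0.png

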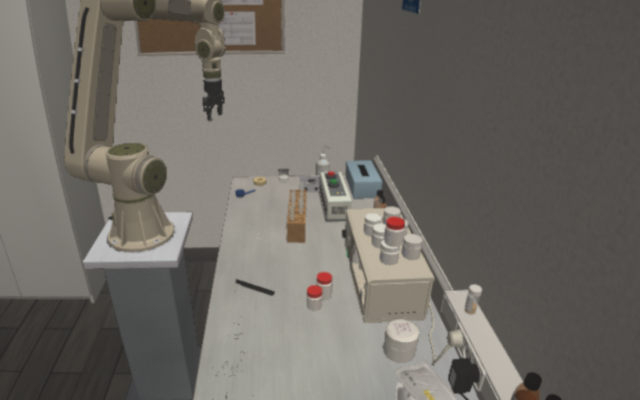

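The top view shows the rack at about (304,218), the reader at (260,167), green at (261,167), red at (234,168), and the end stop at about (218,198). The side view shows the same layout with the arm well clear. Next I'll enlarge the top view.

Run:
```python
from h import *
im=cv2.imread('pics/top0.png')[140:240,200:360]
cv2.imwrite('pics/c1.png',cv2.resize(im,None,fx=5,fy=5,interpolation=cv2.INTER_CUBIC))
d=load('top0')
print(np.round(onz(d,[(261,167),(234,168)],.112),4),np.round(dep(d,[(261,167),(234,168)]),4))
X=cloud(d)
# housing top points by height
m=(X[...,2]>.083)&(X[...,2]<.097)&(X[...,0]>.4)&(X[...,0]<.75)&(X[...,1]>.0)&(X[...,1]<.4)
P=X[m][:,:2];print(len(P),cv2.minAreaRect((P*1000).astype(np.float32)))
m=(X[...,2]>.055)&(X[...,2]<.075)&(X[...,0]>.3)&(X[...,0]<.52)&(X[...,1]>-.15)&(X[...,1]<.25)
P=X[m][:,:2];print(len(P),cv2.minAreaRect((P*1000).astype(np.float32)))
```

```text
[[0.6693 0.1662 0.112 ]
 [0.6683 0.2418 0.112 ]] [[0.6695 0.1663 0.1106]
 [0.6675 0.2411 0.1161]]
2217 ((614.9558715820312, 200.4692840576172), (210.44390869140625, 396.7742614746094), 0.6623373031616211)
472 ((510.9021911621094, 51.987083435058594), (247.81045532226562, 23.243270874023438), 88.17357635498047)
```

View pics/c1.png

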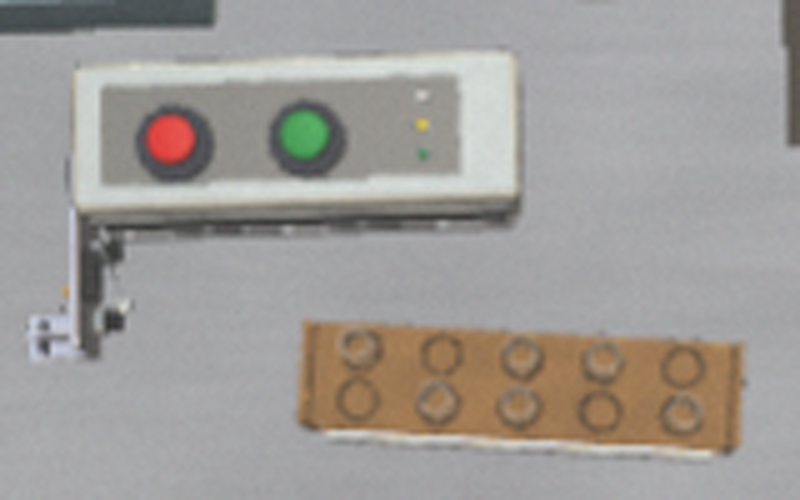

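The crop shows the housing top with corners (75,67), (516,52), (518,200), (77,212). The rack top corners are (305,320), (744,343), (738,453), (299,425), and the bumpers are at about (113,250) and (115,318).

Run:
```python
from h import *
d=load('top0'); c=lambda L:[(200-.4+x/5,140-.4+y/5) for x,y in L]
H=onz(d,c([(75,67),(516,52),(518,200),(77,212)]),.09)[:,:2]
R=onz(d,c([(305,320),(744,343),(738,453),(299,425)]),.075)[:,:2]
B=onz(d,c([(303,133),(170,138)]),.112);print('btn',B)
for n,q in(('H',H),('R',R)):
    print(n,np.round(q,4),'sides',np.round(np.linalg.norm(q-np.roll(q,-1,0),axis=1),4),'ctr',q.mean(0))
    for a,b in((0,1),(3,2)):
        v=q[a]-q[b];print('  yaw of +y',np.degrees(np.arctan2(-v[0],v[1])))
X=cloud(d)
# refine by depth: top faces
def rect(m):
    P=(X[m][:,:2]*1000).astype(np.float32);r=cv2.minAreaRect(P);print(len(P),r);return
roi=lambda r0,r1,c0,c1:np.pad(np.ones((r1-r0,c1-c0),bool),((r0,400-r1),(c0,640-c1)))
rect(roi(148,190,205,312)&(X[...,2]>.08)&(X[...,2]<.13))
rect(roi(198,240,250,358)&(X[...,2]>.055)&(X[...,2]<.08))
print(onz(d,c([(113,250),(115,318)]),.02))
```

```text
btn [[0.67158109 0.16840264 0.112     ]
 [0.67064057 0.24290771 0.112     ]]
H [[0.7177 0.3011]
 [0.72   0.0488]
 [0.6344 0.0495]
 [0.6337 0.2997]] sides [0.2524 0.0856 0.2502 0.084 ] ctr [0.67646818 0.17476192]
  yaw of +y 0.5218620698202856
  yaw of +y 0.15868710174915157
R [[ 0.5707  0.1724]
 [ 0.5515 -0.077 ]
 [ 0.489  -0.0715]
 [ 0.511   0.1765]] sides [0.2502 0.0627 0.249  0.0599] ctr [0.53055059 0.05008852]
  yaw of +y -4.404620848956339
  yaw of +y -5.053479893073918
2603 ((677.407958984375, 177.01925659179688), (86.09011840820312, 255.26853942871094), 0.6623373031616211)
1679 ((533.0860595703125, 50.426918029785156), (248.72085571289062, 60.0708122253418), 85.55360412597656)
[[0.62180644 0.2927211  0.02      ]
 [0.58094724 0.29156187 0.02      ]]
```

The measurements agree with the given sizes:
- **Reader:** yaw about 0.5°, origin about (0.630, 0.148).
- **Dock:** about (0.600, 0.161).
- **Rack:** about (0.532, 0.050), yaw about −4.7°.
- **Green button:** about (0.6705, 0.167).

The tubes stand higher than the gripper's body at pushing height. So I'll push with the back of an open finger, which reaches 57 mm out, beyond the body.

Call:
{"op": "drive_tool", "data": {
  "motion": [
    [0,0,0,8.5],
    [0,0,0,8.5],
    [0,0,0,8.5],
    [0,0,0,8.5],
    [0,0,0,8.5],
    [0,0,0,8.5],
    [0,0,0,8.5],
    [0,0,0,8.5]
  ],
  "fingers": 8.54
}}

```text
time: 0.9
ee_pos: [0.2098, 0.5351, 0.2308]
orientation: [0.706, 0.709, -0.001, 0.0]
force: [0.2, -0.6, 0.1]
gripper_width: 0.0852
grasp_force: 0.0
```

Call:
{"op": "drive_tool", "data": {
  "motion": [
    [-4.4,1.7,0,0],
    [-4.4,1.7,0,0],
    [-4.4,1.7,0,0],
    [-4.4,1.7,0,0],
    [-4.4,1.7,0,0],
    [-4.4,1.7,0,0],
    [-4.4,1.7,0,0],
    [-4.4,1.7,0,0],
    [-4.4,1.7,0,0],
    [-4.4,1.7,0,0],
    [-4.4,1.7,0,0],
    [-4.4,1.7,0,0]
  ]
}}

```text
time: 2.1
ee_pos: [0.4194, 0.0075, 0.2312]
orientation: [0.704, 0.711, 0.0, -0.0]
force: [1.1, 0.1, 0.6]
gripper_width: 0.0853
grasp_force: 0.0
```

Call:
{"op": "drive_tool", "data": {
  "motion": [
    [0,0,4.5,0],
    [0,0,4.5,0],
    [0,0,4.5,0],
    [0,0,4.5,0],
    [0,0,2.5,0],
    [0,0,1.0,0],
    [0,0,0.4,0],
    [0,0,0,0]
  ]
}}

```text
time: 2.9
ee_pos: [0.4199, 0.0094, 0.0128]
orientation: [0.703, 0.711, 0.0, 0.0]
force: [0.1, 0.4, -0.2]
gripper_width: 0.0849
grasp_force: 0.0
```

Run:
```python
from h import *
snap('side','side1');im=cv2.imread('pics/side1.png')[130:270,210:400]
cv2.imwrite('pics/c2.png',cv2.resize(im,None,fx=4.2,fy=4.2,interpolation=cv2.INTER_CUBIC))
print(robot.get_state()['force'])
```

```text
[-0.22996698 -0.05404541 -0.07910498]
```

View pics/c2.png

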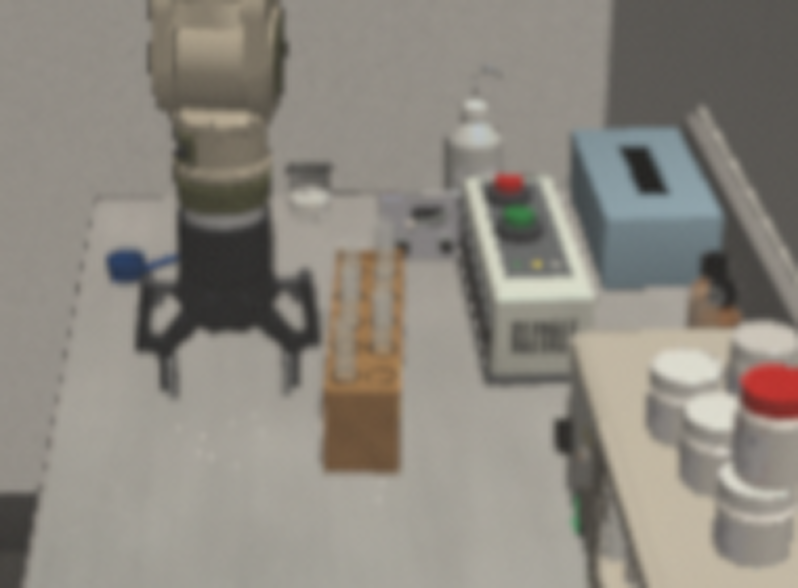

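The crop shows the open gripper at (228,330). Its linkage knuckles (318,330) stick out about 18 mm beyond the finger backs (300,390), so that side can't push the rack. Instead I'll turn 90° and push with the pad-width side of one open finger near the rack's ends. That way the body stays off the tubes.

Call:
{"op": "drive_tool", "data": {
  "motion": [
    [0,-1,-3,0],
    [0,0,-5,0],
    [0,0,-5,0],
    [-2.5,0,-2,0],
    [-2.5,0,0,0],
    [-2.5,0.5,0,0],
    [-2.6,1,0,0],
    [0,1,0,0],
    [0,2,0,0]
  ]
}}

```text
time: 3.85
ee_pos: [0.4556, -0.0916, 0.1638]
orientation: [0.704, 0.71, 0.0, 0.001]
force: [-0.2, -0.2, -0.4]
gripper_width: 0.0855
grasp_force: 0.0
```

Call:
{"op": "drive_tool", "data": {
  "motion": [
    [0,0,0,-8.2],
    [0,0,0,-8.2],
    [0,0,0,-8.2],
    [0,0,0,-8.2],
    [0,0,0,-8.2],
    [0,0,0,-8.2],
    [0,0,0,-8.2],
    [0,0,0,-8.2],
    [0,0,0,-8.2],
    [0,0,0,-8.2],
    [0,0,0,-8.2],
    [0,0,0,0]
  ]
}}

```text
time: 5.05
ee_pos: [0.456, -0.0906, 0.1635]
orientation: [-0.007, 1.0, -0.0, 0.001]
force: [-0.2, -0.3, -0.2]
gripper_width: 0.0853
grasp_force: 0.0
```

Run:
```python
from h import *
s=robot.get_state();print(np.round(s['joints'],3),s['ee_pos'])
d=snap('side','side2');R,t=np.array(d['R']),np.array(d['t'])
p=cv2.projectPoints(s['ee_pos'].reshape(1,3),cv2.Rodrigues(R)[0],t,K(d),np.array(d['distortion']))[0].ravel();print(p)
x,y=p.astype(int);im=cv2.imread('pics/side2.png')[y-70:y+20,x-60:x+60]
cv2.imwrite('pics/c3.png',cv2.resize(im,None,fx=6,fy=6,interpolation=cv2.INTER_CUBIC))
X=cloud(d)
for r in range(y-50,y+6,3):
    q=X[r,x-45:x+45];m=(abs(q[:,1]-s['ee_pos'][1])<.11)&(abs(q[:,0]-s['ee_pos'][0])<.08);q=q[m]-s['ee_pos']
    if len(q): print(r,'x %.3f %.3f y %.3f z %.3f n%d'%(q[:,0].min(),q[:,0].max(),np.median(q[:,1]),np.median(q[:,2]),len(q)))
```

```text
[-0.369  0.134 -0.354  1.081  0.    -0.384] [ 0.4559975  -0.09062556  0.16349127]
[274.06590292 199.94797641]
149 x -0.034 0.038 y -0.025 z 0.175 n26
152 x -0.035 0.038 y -0.033 z 0.169 n26
155 x -0.035 0.038 y -0.032 z 0.160 n26
158 x -0.035 0.037 y -0.031 z 0.150 n26
161 x -0.036 0.037 y -0.032 z 0.141 n26
164 x -0.027 0.028 y -0.034 z 0.133 n20
167 x -0.016 0.020 y -0.036 z 0.124 n13
170 x -0.016 0.019 y -0.034 z 0.114 n13
173 x -0.016 0.019 y -0.060 z 0.115 n13
176 x -0.013 0.019 y -0.065 z 0.109 n12
179 x -0.013 0.019 y -0.067 z 0.100 n12
182 x -0.013 0.019 y -0.068 z 0.091 n12
185 x -0.007 0.012 y 0.042 z 0.031 n8
188 x -0.008 0.012 y -0.068 z 0.072 n8
191 x -0.008 0.012 y -0.073 z 0.065 n8
194 x -0.008 0.012 y -0.051 z 0.045 n8
197 x -0.006 0.012 y -0.053 z 0.036 n7
200 x -0.006 0.012 y -0.054 z 0.027 n7
```

View pics/c3.png

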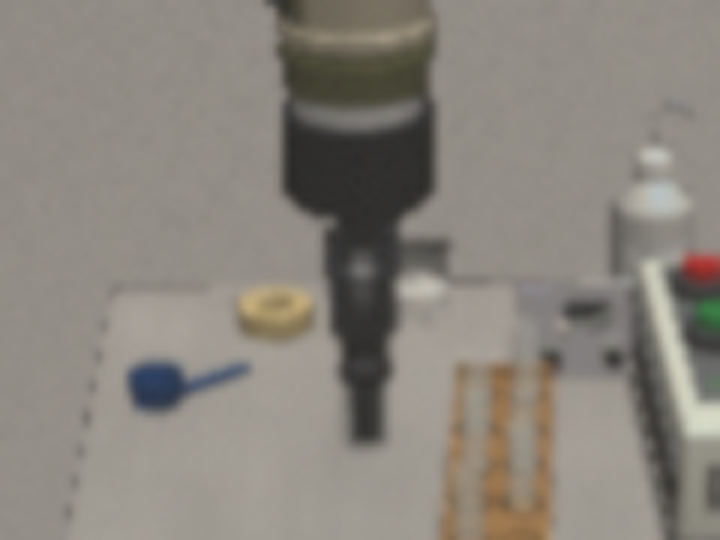

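The crop shows that, along tool x, the gripper is narrow. The fingers are ±10 mm, and the parts above are only ±18 mm until about 130 mm up. The wide body therefore clears the 116 mm tubes, so I can push with shut fingers along tool x. I'll start in front of the empty near slot 4 to rotate the rack.

Call:
{"op": "drive_tool", "data": {
  "motion": [
    [0,2,0,0],
    [0,2,0,0],
    [0,2,0,0],
    [0,2,0,0],
    [0,2,0,0],
    [0,0,4.5,0],
    [0,0,4.5,0],
    [0,0,4,0],
    [0,0,1.8,0],
    [0,0,0.5,0],
    [0,0,0,0]
  ],
  "fingers": 0
}}

```text
time: 6.2
ee_pos: [0.4539, 0.0091, 0.0093]
orientation: [-0.006, 1.0, 0.0, -0.0]
force: [-0.2, -0.3, -0.1]
gripper_width: 0.0001
grasp_force: 0.0
```

Call:
{"op": "drive_tool", "data": {
  "motion": [
    [-1,0,0,0],
    [-0.8,0,0,0],
    [-0.5,0,0,0],
    [-0.5,0,0,0],
    [-0.5,0,0,0],
    [-0.5,0,0,0],
    [-0.4,0,0,0],
    [0,0,0,0]
  ]
}}

```text
time: 7.0
ee_pos: [0.4967, 0.0093, 0.0092]
orientation: [-0.007, 1.0, 0.0, 0.0]
force: [-0.2, -1.0, -0.7]
gripper_width: 0.0005
grasp_force: 0.6
```

```bash
cat >> h.py <<'E'
def rack(f):
    d=snap('top',f);hsv=cv2.cvtColor(d['frame'],cv2.COLOR_RGB2HSV)
    m=cv2.inRange(hsv,(8,70,60),(22,255,255));m[:,:190]=0;m[:140]=0;m[250:]=0;m[:,380:]=0
    X=cloud(d);m[(X[...,2]<.05)|(X[...,2]>.09)]=0
    v,u=np.nonzero(m);P=onz(d,np.c_[u,v],.07)[:,:2]
    (cx,cy),(a,b),th=cv2.minAreaRect((P*1000).astype(np.float32))
    yaw=th if a<b else th-90
    print(f,len(P),'ctr %.1f %.1f size %.1f %.1f yaw %.2f'%(cx,cy,a,b,yaw))
E
python3 - <<'E'
from h import *
rack('t1')
im=cv2.imread('pics/t1.png')[140:240,200:360]
cv2.imwrite('pics/c4.png',cv2.resize(im,None,fx=5,fy=5,interpolation=cv2.INTER_CUBIC))
E
```

```text
t1 663 ctr 542.9 52.5 size 245.0 57.3 yaw -0.72
```

View pics/c4.png

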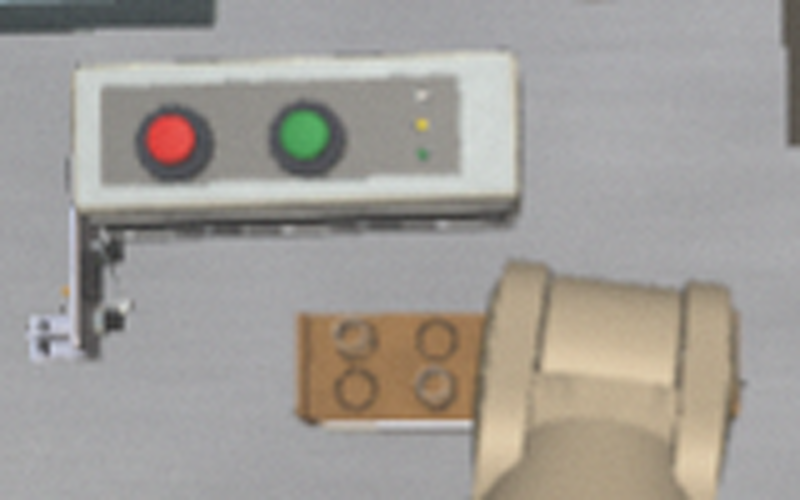

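The crop shows the rack now almost parallel to the reader: its left end is at (300,365) and its near edge at y≈425. Next I'll push through the centre.

Call:
{"op": "drive_tool", "data": {
  "motion": [
    [0.8,0,0,0],
    [0,2,0,0],
    [0,2,0,0],
    [-0.6,0,0,0],
    [-0.6,0,0,0],
    [-0.7,0,0,0],
    [-0.7,0,0,0],
    [-0.7,0,0,0],
    [-0.7,0,0,0],
    [-0.7,0,0,0],
    [-0.6,0,0,0],
    [-0.4,0,0,0]
  ]
}}

```text
time: 8.25
ee_pos: [0.5438, 0.0492, 0.009]
orientation: [-0.006, 1.0, -0.0, -0.001]
force: [-4.9, 0.5, 4.9]
gripper_width: 0.0008
grasp_force: 2.9
```

Call:
{"op": "drive_tool", "data": {
  "motion": [
    [0,0,0,0],
    [2,0,0,0],
    [2,0,0,0],
    [2,-3,-3,0],
    [0,-4.5,-1,0],
    [0,-4.5,0,0],
    [0,-4.5,0,0],
    [0,-3.5,0,0],
    [0,0,0,0]
  ]
}}

```text
time: 9.15
ee_pos: [0.4892, -0.156, 0.05]
orientation: [-0.004, 1.0, -0.002, 0.002]
force: [-0.2, 0.9, -0.1]
gripper_width: 0.0002
grasp_force: 0.0
```

Run:
```python
from h import *
rack('t2');print(np.round(robot.get_state()['ee_pos'],4))
```

```text
t2 1609 ctr 590.8 52.7 size 59.4 249.6 yaw 0.15
[ 0.4884 -0.1536  0.0497]
```

Call:
{"op": "drive_tool", "data": {
  "motion": [
    [0,0,0,8.2],
    [0,0,0,8.2],
    [0,0,0,8.2],
    [0,0,0,8.2],
    [0,0,0,8.2],
    [0,0,0,8.2],
    [0,0,0,8.2],
    [0,0,0,8.2],
    [0,0,0,8.2],
    [0,0,0,8.2],
    [0,0,0,8.2],
    [0,0,0,0]
  ]
}}

```text
time: 10.4
ee_pos: [0.4875, -0.1497, 0.0493]
orientation: [0.703, 0.711, 0.0, 0.0]
force: [0.4, 0.3, 0.0]
gripper_width: -0.0002
grasp_force: 0.0
```

Call:
{"op": "drive_tool", "data": {
  "motion": [
    [0,3,0,0],
    [0,3,0.5,0],
    [0,3,0.5,0],
    [0,1.6,1,0],
    [0,0,0,0],
    [2,0,0,0],
    [2,0,0,0],
    [0,0,0,0]
  ]
}}

```text
time: 11.2
ee_pos: [0.5913, -0.107, 0.0292]
orientation: [0.702, 0.713, -0.0, -0.001]
force: [0.1, 0.0, 0.2]
gripper_width: -0.0004
grasp_force: 0.0
```

Call:
{"op": "drive_tool", "data": {
  "motion": [
    [1.2,0,0,0],
    [0.9,0,0,0],
    [1.0,0,0,0],
    [1.0,0,0,0],
    [1.0,0,0,0],
    [1.0,0,0,0],
    [1.0,0,0,0],
    [1.0,0,0,0],
    [1.0,0,0,0],
    [1.0,0,0,0],
    [0.8,0,0,0],
    [0,0,0,0]
  ]
}}

```text
time: 12.4
ee_pos: [0.5912, 0.0012, 0.029]
orientation: [0.703, 0.711, 0.0, -0.001]
force: [0.3, 0.2, 0.2]
gripper_width: -0.0004
grasp_force: 0.0
```

Run:
```python
from h import *
rack('t3');s=robot.get_state();print(np.round(s['ee_pos'],4),s['force'])
```

```text
t3 1258 ctr 588.1 189.8 size 58.9 239.2 yaw 1.26
[0.5911 0.0008 0.0289] [-1.01986643 -0.04429622  0.08292957]
```

Run:
```python
from h import *
im=cv2.imread('pics/t3.png')[140:240,200:360]
cv2.imwrite('pics/c5.png',cv2.resize(im,None,fx=5,fy=5,interpolation=cv2.INTER_CUBIC))
```

```text
(no output)
```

View pics/c5.png

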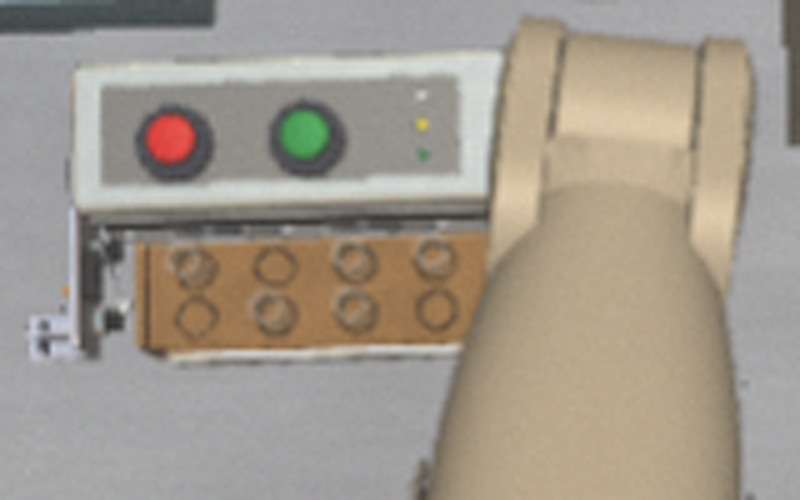

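The crop shows the rack's left end at x≈136, about 20 mm from the bumpers, and the rack about 10 mm off the guide and nearly parallel. Next I'll push it in x until it's flush.

Call:
{"op": "drive_tool", "data": {
  "motion": [
    [-1.5,0,0,0],
    [-1.5,0,0,0],
    [0,-3,0,0],
    [0,-4,0,0],
    [0,-4,0,0]
  ]
}}

```text
time: 12.95
ee_pos: [0.4809, -0.0334, 0.029]
orientation: [0.704, 0.71, 0.0, -0.0]
force: [0.2, 0.2, 0.6]
gripper_width: -0.0
grasp_force: 0.0
```

Call:
{"op": "drive_tool", "data": {
  "motion": [
    [0,0,0,-8.2],
    [0,0,0,-8.2],
    [0,0,0,-8.2],
    [0,0,0,-8.2],
    [0,0,0,-8.2],
    [0,0,0,-8.2],
    [0,0,0,-8.2],
    [0,0,0,-8.2],
    [0,0,0,-8.2],
    [0,0,0,-8.2],
    [0,0,0,-8.2],
    [0,0,0,0]
  ]
}}

```text
time: 14.15
ee_pos: [0.482, -0.0331, 0.0293]
orientation: [-0.006, 1.0, 0.0, 0.0]
force: [-0.3, -0.2, 0.2]
gripper_width: 0.0001
grasp_force: 0.0
```

Call:
{"op": "drive_tool", "data": {
  "motion": [
    [0,4.5,0.5,0],
    [0,4.5,0.5,0],
    [0,4.5,0.5,0],
    [0,4.0,0.4,0],
    [0,0,0,0],
    [-2,0,0,0],
    [-2,0,0,0],
    [-1.6,0,0,0],
    [0,0,0,0]
  ]
}}

```text
time: 15.05
ee_pos: [0.5384, 0.1424, 0.0106]
orientation: [-0.005, 1.0, 0.0, 0.001]
force: [0.5, 0.2, 0.4]
gripper_width: -0.0002
grasp_force: 0.0
```

Call:
{"op": "drive_tool", "data": {
  "motion": [
    [-0.3,0,0,0],
    [-0.3,0,0,0],
    [-0.3,0,0,0],
    [-0.3,0,0,0],
    [-0.2,0,0,0],
    [-0.1,0,0,0]
  ]
}}

```text
time: 15.65
ee_pos: [0.5483, 0.1441, 0.0101]
orientation: [-0.007, 1.0, -0.0, -0.002]
force: [-5.2, -0.4, 4.8]
gripper_width: 0.0002
grasp_force: 3.0
```

Call:
{"op": "drive_tool", "data": {
  "motion": [
    [-0.2,0,0,0],
    [-0.1,0,0,0]
  ]
}}

```text
time: 15.85
ee_pos: [0.5515, 0.1442, 0.0101]
orientation: [-0.007, 1.0, -0.0, -0.002]
force: [-4.9, -0.7, 3.4]
gripper_width: 0.0002
grasp_force: 2.6
```

Call:
{"op": "drive_tool", "data": {
  "motion": [
    [-0.2,0,0,0],
    [-0.1,0,0,0]
  ]
}}

```text
time: 16.05
ee_pos: [0.5554, 0.1443, 0.0101]
orientation: [-0.007, 1.0, -0.0, -0.001]
force: [-4.3, -0.0, 2.5]
gripper_width: -0.0001
grasp_force: 2.0
```

Call:
{"op": "drive_tool", "data": {
  "motion": [
    [-0.2,0,0,0],
    [0,0,0,0]
  ]
}}

```text
time: 16.25
ee_pos: [0.5559, 0.1442, 0.01]
orientation: [-0.007, 1.0, -0.0, -0.002]
force: [-7.7, -0.5, 6.9]
gripper_width: -0.0
grasp_force: 4.4
```

Call:
{"op": "drive_tool", "data": {
  "motion": [
    [-0.2,0,0,0],
    [0,0,0,0]
  ]
}}

```text
time: 16.45
ee_pos: [0.5559, 0.1442, 0.0098]
orientation: [-0.007, 1.0, -0.0, -0.004]
force: [-13.5, 0.2, 9.7]
gripper_width: -0.0002
grasp_force: 6.7
```

Call:
{"op": "drive_tool", "data": {
  "motion": [
    [-0.1,0,0,0],
    [0,0,0,0]
  ]
}}

```text
time: 16.65
ee_pos: [0.5559, 0.1442, 0.0098]
orientation: [-0.007, 1.0, -0.0, -0.005]
force: [-15.4, -0.9, 12.6]
gripper_width: -0.0001
grasp_force: 8.0
```

Flush at tool x = 0.556, as predicted. Now the end push toward the bumpers.

Call:
{"op": "drive_tool", "data": {
  "motion": [
    [2,0,0,0],
    [3,0,0,0],
    [3,-1,-0.5,0],
    [0,-4.2,-0.5,0],
    [0,-4.2,-0.5,0],
    [0,-4.2,-0.5,0],
    [0,-4.2,0,0],
    [0,0,0,0]
  ]
}}

```text
time: 17.45
ee_pos: [0.4865, -0.0397, 0.0312]
orientation: [-0.004, 1.0, -0.001, 0.002]
force: [-0.1, 0.3, 0.6]
gripper_width: -0.0003
grasp_force: 0.0
```

Call:
{"op": "drive_tool", "data": {
  "motion": [
    [0,0,0,8.2],
    [0,0,0,8.2],
    [0,0,0,8.2],
    [0,0,0,8.2],
    [0,0,0,8.2],
    [0,0,0,8.2],
    [0,0,0,8.2],
    [0,0,0,8.2],
    [0,0,0,8.2],
    [0,0,0,8.2],
    [0,0,0,8.2],
    [0,0,0,0]
  ]
}}

```text
time: 18.65
ee_pos: [0.4849, -0.0344, 0.0305]
orientation: [0.703, 0.711, 0.0, 0.001]
force: [-0.8, 0.5, 0.7]
gripper_width: -0.0003
grasp_force: 0.0
```

Call:
{"op": "drive_tool", "data": {
  "motion": [
    [0,4,0,0],
    [0,4,0,0],
    [0,4,0,0],
    [0,0.8,0,0],
    [0,0,0,0],
    [1.5,0,0,0],
    [1,0,0,0],
    [0,0,0,0]
  ]
}}

```text
time: 19.45
ee_pos: [0.6102, -0.0064, 0.0303]
orientation: [0.703, 0.712, -0.0, -0.001]
force: [-0.2, 1.1, 1.0]
gripper_width: 0.0
grasp_force: 0.0
```

Call:
{"op": "drive_tool", "data": {
  "motion": [
    [0.6,0,0,0],
    [0.6,0,0,0],
    [0.5,0,0,0],
    [0.3,0,0,0]
  ]
}}

```text
time: 19.85
ee_pos: [0.6115, 0.0111, 0.0306]
orientation: [0.704, 0.711, -0.001, 0.001]
force: [-1.6, -5.8, 2.4]
gripper_width: -0.0001
grasp_force: 0.0
```

Call:
{"op": "drive_tool", "data": {
  "motion": [
    [0.3,0,0,0],
    [0.3,0,0,0]
  ]
}}

```text
time: 20.05
ee_pos: [0.6115, 0.0166, 0.0306]
orientation: [0.704, 0.71, -0.001, 0.001]
force: [-1.6, -5.3, 1.9]
gripper_width: -0.0002
grasp_force: 0.0
```

Call:
{"op": "drive_tool", "data": {
  "motion": [
    [0.3,0,0,0],
    [0,0,0,0]
  ]
}}

```text
time: 20.25
ee_pos: [0.6116, 0.0192, 0.0305]
orientation: [0.704, 0.71, -0.001, 0.001]
force: [-1.4, -7.6, 1.5]
gripper_width: 0.0001
grasp_force: 0.0
```

Call:
{"op": "drive_tool", "data": {
  "motion": [
    [0.2,0,0,0],
    [0,0,0,0]
  ]
}}

```text
time: 20.45
ee_pos: [0.6116, 0.0192, 0.0306]
orientation: [0.704, 0.71, -0.002, 0.002]
force: [-1.7, -12.6, 1.9]
gripper_width: 0.0001
grasp_force: 0.0
```

Call:
{"op": "drive_tool", "data": {
  "motion": [
    [0.2,0,0,0],
    [0,0,0,0]
  ]
}}

```text
time: 20.65
ee_pos: [0.6116, 0.0192, 0.0306]
orientation: [0.705, 0.709, -0.003, 0.003]
force: [-1.8, -19.6, 2.1]
gripper_width: -0.0002
grasp_force: 0.0
```

Run:
```python
from h import *
rack('t4');snap('side','side4')
a=cv2.imread('pics/t4.png')[155:225,200:310];b=cv2.imread('pics/side4.png')[150:230,270:370]
a=cv2.resize(a,(790,503),interpolation=cv2.INTER_CUBIC);cv2.imwrite('pics/c6.png',a)
```

```text
t4 1146 ctr 598.9 194.4 size 61.1 185.3 yaw 0.98
```

View pics/c6.png

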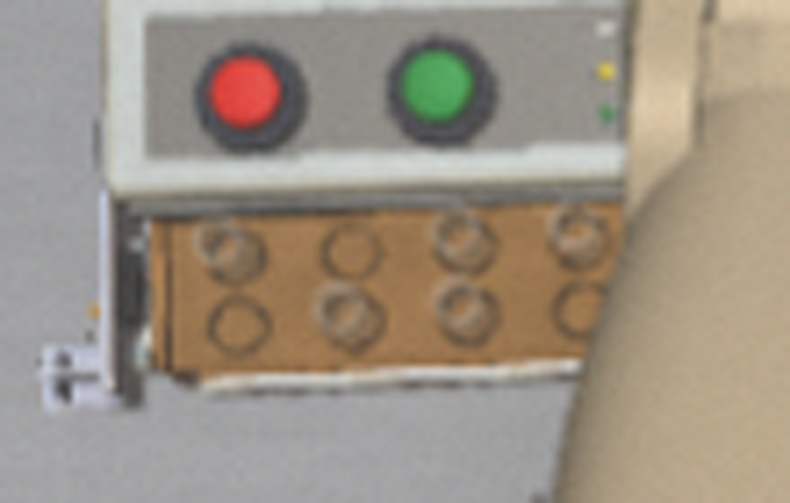

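The crop shows the rack's left end at x≈150, where the bumper faces should be. The rack is still turned slightly CCW, with its left end a little off the guide, so I'll push in x again left of centre.

Call:
{"op": "drive_tool", "data": {
  "motion": [
    [-2,0,0,0],
    [-2.5,0,0,0],
    [0,-4,0,0],
    [0,-4,0,0],
    [0,-4.5,0,0],
    [0,0,0,0]
  ]
}}

```text
time: 21.35
ee_pos: [0.4768, -0.0196, 0.0279]
orientation: [0.704, 0.711, -0.003, -0.006]
force: [-0.1, 0.8, -0.3]
gripper_width: 0.0003
grasp_force: 0.0
```

Call:
{"op": "drive_tool", "data": {
  "motion": [
    [0,0,0,-8.2],
    [0,0,0,-8.2],
    [0,0,0,-8.2],
    [0,0,0,-8.2],
    [0,0,0,-8.2],
    [0,0,0,-8.2],
    [0,0,0,-8.2],
    [0,0,0,-8.2],
    [0,0,0,-8.2],
    [0,0,0,-8.2],
    [0,0,0,-8.2],
    [0,0,0,0]
  ]
}}

```text
time: 22.55
ee_pos: [0.4872, -0.0213, 0.0303]
orientation: [-0.007, 1.0, 0.0, 0.0]
force: [-0.5, -0.3, -0.4]
gripper_width: -0.0002
grasp_force: 0.0
```

Call:
{"op": "drive_tool", "data": {
  "motion": [
    [0,4.2,0.5,0],
    [0,4.2,0.5,0],
    [0,4.2,0.5,0],
    [0,4.2,0.5,0],
    [0,4,0,0],
    [0,0,0,0],
    [-2,0,0,0],
    [-2,0,0,0],
    [-1.3,0,0,0],
    [0,0,0,0]
  ]
}}

```text
time: 23.55
ee_pos: [0.5393, 0.1865, 0.0105]
orientation: [-0.005, 1.0, 0.0, 0.001]
force: [-0.1, -0.4, -0.1]
gripper_width: 0.0002
grasp_force: 0.0
```

Call:
{"op": "drive_tool", "data": {
  "motion": [
    [-0.3,0,0,0],
    [-0.3,0,0,0],
    [-0.3,0,0,0],
    [-0.2,0,0,0],
    [-0.2,0,0,0],
    [0,0,0,0]
  ]
}}

```text
time: 24.15
ee_pos: [0.5503, 0.1872, 0.0104]
orientation: [-0.007, 1.0, 0.0, 0.0]
force: [0.3, 0.1, 0.6]
gripper_width: 0.0
grasp_force: 0.0
```

Call:
{"op": "drive_tool", "data": {
  "motion": [
    [-0.2,0,0,0],
    [-0.2,0,0,0],
    [0,0,0,0]
  ]
}}

```text
time: 24.45
ee_pos: [0.5538, 0.1872, 0.0102]
orientation: [-0.007, 1.0, 0.0, -0.0]
force: [-0.8, 0.6, 1.1]
gripper_width: 0.0003
grasp_force: 0.5
```

Call:
{"op": "drive_tool", "data": {
  "motion": [
    [-0.2,0,0,0],
    [0,0,0,0]
  ]
}}

```text
time: 24.65
ee_pos: [0.554, 0.1873, 0.01]
orientation: [-0.007, 1.0, 0.0, -0.002]
force: [-5.8, 1.4, 2.6]
gripper_width: -0.0003
grasp_force: 2.8
```

Call:
{"op": "drive_tool", "data": {
  "motion": [
    [-0.2,0,0,0],
    [0,0,0,0]
  ]
}}

```text
time: 24.85
ee_pos: [0.5555, 0.1876, 0.01]
orientation: [-0.007, 1.0, 0.0, -0.002]
force: [-7.1, 1.0, 5.6]
gripper_width: 0.0
grasp_force: 3.3
```

Call:
{"op": "drive_tool", "data": {
  "motion": [
    [-0.2,0,0,0],
    [0,0,0,0]
  ]
}}

```text
time: 25.05
ee_pos: [0.5555, 0.1876, 0.0098]
orientation: [-0.007, 1.0, 0.0, -0.004]
force: [-10.8, 0.7, 8.3]
gripper_width: 0.0003
grasp_force: 5.6
```

Call:
{"op": "drive_tool", "data": {
  "motion": [
    [-0.2,0,0,0],
    [0,0,0,0]
  ]
}}

```text
time: 25.25
ee_pos: [0.5555, 0.1875, 0.0096]
orientation: [-0.007, 1.0, 0.0, -0.006]
force: [-16.4, 0.4, 12.0]
gripper_width: 0.0
grasp_force: 7.9
```

Flush: 0.5555 here against 0.5559 earlier, which fits the reader's yaw. Now a final y push at centre width.

Call:
{"op": "drive_tool", "data": {
  "motion": [
    [2,0,0,0],
    [3,0,0,0],
    [3,-1,-0.5,0],
    [0,-4.2,-0.5,0],
    [0,-4.2,-0.5,0],
    [0,-4.2,-0.5,0],
    [0,-4.2,0,0],
    [0,-3.0,0,0],
    [0,0,0,0]
  ]
}}

```text
time: 26.15
ee_pos: [0.486, -0.0253, 0.0308]
orientation: [-0.004, 1.0, -0.001, 0.001]
force: [0.7, -0.6, 0.5]
gripper_width: -0.0001
grasp_force: 0.0
```

Call:
{"op": "drive_tool", "data": {
  "motion": [
    [0,0,0,8.2],
    [0,0,0,8.2],
    [0,0,0,8.2],
    [0,0,0,8.2],
    [0,0,0,8.2],
    [0,0,0,8.2],
    [0,0,0,8.2],
    [0,0,0,8.2],
    [0,0,0,8.2],
    [0,0,0,8.2],
    [0,0,0,8.2],
    [0,0,0,0]
  ]
}}

```text
time: 27.35
ee_pos: [0.4851, -0.021, 0.0303]
orientation: [0.703, 0.711, 0.0, 0.0]
force: [-0.1, -0.3, -0.3]
gripper_width: -0.0002
grasp_force: 0.0
```

Call:
{"op": "drive_tool", "data": {
  "motion": [
    [0,4,0,0],
    [0,4,0,0],
    [0,3.8,0,0],
    [0,0,0,0],
    [1.5,0,0,0],
    [0.8,0,0,0],
    [0,0,0,0]
  ]
}}

```text
time: 28.05
ee_pos: [0.601, 0.0043, 0.0301]
orientation: [0.702, 0.712, -0.0, -0.001]
force: [-0.2, 0.5, 0.6]
gripper_width: 0.0002
grasp_force: 0.0
```

Call:
{"op": "drive_tool", "data": {
  "motion": [
    [0.5,0,0,0],
    [0.5,0,0,0],
    [0.2,0,0,0],
    [0,0,0,0]
  ]
}}

```text
time: 28.45
ee_pos: [0.6025, 0.0147, 0.0305]
orientation: [0.703, 0.711, 0.0, 0.0]
force: [-0.4, -0.2, -0.2]
gripper_width: -0.0001
grasp_force: 0.0
```

Call:
{"op": "drive_tool", "data": {
  "motion": [
    [0.2,0,0,0],
    [0,0,0,0]
  ]
}}

```text
time: 28.65
ee_pos: [0.6025, 0.0164, 0.0303]
orientation: [0.704, 0.711, 0.0, -0.0]
force: [0.5, 0.2, -0.2]
gripper_width: 0.0002
grasp_force: 0.0
```

Call:
{"op": "drive_tool", "data": {
  "motion": [
    [0.3,0,0,0],
    [0,0,0,0]
  ]
}}

```text
time: 28.85
ee_pos: [0.6026, 0.0192, 0.0303]
orientation: [0.704, 0.711, -0.0, 0.0]
force: [0.2, -1.1, 0.6]
gripper_width: -0.0002
grasp_force: 0.0
```

Call:
{"op": "drive_tool", "data": {
  "motion": [
    [0.3,0,0,0],
    [0,0,0,0]
  ]
}}

```text
time: 29.05
ee_pos: [0.6026, 0.0192, 0.0305]
orientation: [0.704, 0.71, -0.002, 0.002]
force: [-1.3, -12.3, 0.9]
gripper_width: -0.0005
grasp_force: 0.0
```

Call:
{"op": "drive_tool", "data": {
  "motion": [
    [-2,0,0,0],
    [-2,0,0,0],
    [0,0,-4.5,0],
    [0,0,-4.5,0],
    [0,0,-4.5,0],
    [0,0,-1.5,0],
    [-4,-3,0,0],
    [-4,-3,0,0],
    [-4,-3,0,0],
    [0,-3,0,0],
    [0,0,0,0]
  ]
}}

```text
time: 30.15
ee_pos: [0.4803, -0.1391, 0.1801]
orientation: [0.705, 0.709, -0.0, -0.002]
force: [-0.0, 0.1, 0.2]
gripper_width: -0.0001
grasp_force: 0.0
```

Run:
```python
from h import *
rack('t5');d=load('t5');hsv=cv2.cvtColor(d['frame'],cv2.COLOR_RGB2HSV)
m=cv2.inRange(hsv,(45,90,60),(80,255,255));m[:, :250]=0;m[:,275:]=0;m[:155]=0;m[180:]=0
v,u=np.nonzero(m);print(len(u),u.mean(),v.mean(),onz(d,[(u.mean(),v.mean())],.112))
a=cv2.imread('pics/t5.png')[150:225,200:310];cv2.imwrite('pics/c7.png',cv2.resize(a,None,fx=7,fy=7,interpolation=cv2.INTER_CUBIC))
print(np.round(robot.get_state()['ee_pos'],4))
```

```text
t5 1584 ctr 601.0 161.9 size 59.7 249.8 yaw 0.67
75 260.44 166.48 [[0.67076893 0.16773912 0.112     ]]
[ 0.4826 -0.139   0.1805]
```

View pics/c7.png

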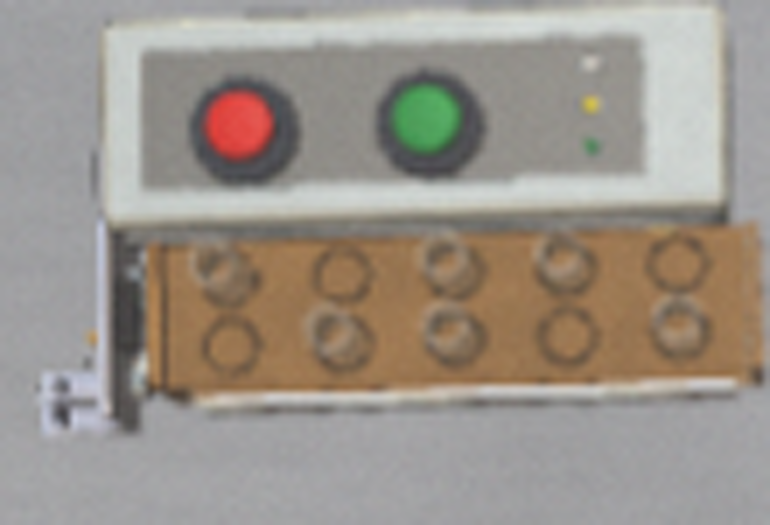

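The crop shows the rack square to the reader and flush, with its left end at (150,310) on the bumpers. The fit gives (601, 162) mm and 0.67°, matching the dock. The green button at (426,118) works out to (0.671, 0.168). Next I'll press it.

Call:
{"op": "drive_tool", "data": {
  "motion": [
    [3.1,1.9,0,0],
    [3.1,1.9,0,0],
    [3.1,1.9,0,0],
    [3.1,1.9,0,0],
    [3.1,1.9,0,0],
    [3.1,1.9,0,0],
    [3.1,1.9,0,0],
    [3.1,1.9,0,0],
    [3.1,1.9,0,0],
    [2.8,1.7,0,0],
    [0,0,0,0],
    [0,0,0,0]
  ]
}}

```text
time: 31.4
ee_pos: [0.6692, 0.1719, 0.1793]
orientation: [0.703, 0.712, -0.0, -0.0]
force: [0.3, 0.1, 0.0]
gripper_width: -0.0002
grasp_force: 0.0
```

Call:
{"op": "drive_tool", "data": {
  "motion": [
    [-0.4,0.1,2,0],
    [0,0,2,0],
    [0,0,1.5,0],
    [0,0,0.5,0],
    [0,0,0,0]
  ]
}}

```text
time: 31.9
ee_pos: [0.6693, 0.1654, 0.1197]
orientation: [0.704, 0.71, -0.001, -0.001]
force: [0.2, 0.7, 0.3]
gripper_width: 0.0003
grasp_force: 0.0
```

Call:
{"op": "drive_tool", "data": {
  "motion": [
    [0,0,0.4,0],
    [0,0,0.3,0],
    [0,0,0,0]
  ]
}}

```text
time: 32.2
ee_pos: [0.6701, 0.1661, 0.1135]
orientation: [0.704, 0.711, 0.0, 0.0]
force: [-0.8, -0.6, -0.2]
gripper_width: -0.0
grasp_force: 0.0
```

Call:
{"op": "drive_tool", "data": {
  "motion": [
    [0,0,0.2,0],
    [0,0,0.2,0],
    [0,0,0,0]
  ]
}}

```text
time: 32.5
ee_pos: [0.6704, 0.1662, 0.1096]
orientation: [0.703, 0.711, 0.0, 0.0]
force: [-0.1, 0.2, 2.8]
gripper_width: 0.0002
grasp_force: 1.2
```

Call:
{"op": "drive_tool", "data": {
  "motion": [
    [0,0,0.2,0],
    [0,0,0.2,0],
    [0,0,0,0]
  ]
}}

```text
time: 32.8
ee_pos: [0.6704, 0.1662, 0.1064]
orientation: [0.703, 0.711, 0.001, 0.0]
force: [-1.0, -0.3, 7.1]
gripper_width: -0.0004
grasp_force: 3.6
```

Call:
{"op": "drive_tool", "data": {
  "motion": [
    [0,0,0.2,0],
    [0,0,0,0],
    [0,0,0,0]
  ]
}}

```text
time: 33.1
ee_pos: [0.6705, 0.1662, 0.1063]
orientation: [0.703, 0.711, 0.001, 0.001]
force: [-5.3, -1.1, 15.2]
gripper_width: -0.0
grasp_force: 7.4
```

Bottomed at z = 0.106 with 15 N. Now I'll release and retract.

Call:
{"op": "drive_tool", "data": {
  "motion": [
    [0,0,-0.5,0],
    [0,0,-1,0],
    [0,0,-3,0],
    [0,0,-4,0],
    [0,0,-4,0],
    [0,-4,0,0],
    [0,-4,0,0],
    [-4,-4,0,0],
    [-4,-4,0,0],
    [-4,-2,0,0],
    [-4,0,0,0],
    [0,0,0,0]
  ]
}}

```text
time: 34.3
ee_pos: [0.5002, 0.0101, 0.2286]
orientation: [0.705, 0.709, -0.0, 0.0]
force: [-0.2, 0.6, 1.0]
gripper_width: -0.0001
grasp_force: 0.0
```

Run:
```python
from h import *
rack('t6');d=load('t6')
print(np.round(dep(d,[(260,166),(234,168)])[:,2],4),np.round(dep(load('t5'),[(260,166),(234,168)])[:,2],4))
a=cv2.imread('pics/t6.png');e=cv2.imread('pics/t5.png');q=cv2.absdiff(a,e)[150:225,200:310];print(q.max(),q.mean())
```

```text
t6 1254 ctr 601.2 185.8 size 59.7 202.4 yaw 0.97
[0.1138 0.1146] [0.1092 0.1148]
115 6.940848484848485
```

```bash
python3 -c "
from station import robot
print(robot.sign_off())"
```

```text
the job is handed in; nothing more can be done
None
```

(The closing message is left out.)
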